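Open the swing-bolt test chamber and push its module home

TASK

The plug-in module inside the shielded test chamber has crept up out of its socket. Back off the chamber's wing nut far enough to swing the hinged bolt outwards, right out of the slotted lug, lift the lid by its bar until it stands upright and stays open, then press the module down until it is fully home and let go of everything. Leave the screwdriver, reel and jar that stand around it where they are.

Things in the scene. Friction and masses are not known exactly. Their poses are not given: they have to be found in the camera images.
- nut_wings (a point): Steel wing nut on the upright swing bolt, front side of the chamber (towards the robot), right half (-y). Point: on the bolt's axis, mid-wings, 26 mm over the washer's underside; 128 mm above the table when tight. Wings: one flat-sided piece 72 mm long (x), 14 mm thick (y), from 13 mm below to 9 mm above the point (15 at its rounded ends). z up along the bolt. Washer 26 mm in diameter, 5 thick.
- nut (a joint): Angle of the wing nut on its steep thread, rad; 0 fully tight, grows turning anticlockwise seen from above (loosens, rises 2.5 mm per rad), stop at 4.5; it does not come off. Starts at 0 to 0.7. Friction 0.25 N m; stays where left. From about 2.7 rad (nearly 7 mm up) its washer clears the lug's lip freely and the bolt can swing; before that the lip stops the bolt.
- bolt_pivot (a point): Fixed point on the swing bolt's pivot, low on the chamber's front, 32 mm above the table, 26 mm before the front wall. Its axes are the chamber's: x front to back (away from the robot), y left, z up. The bolt (round shank 12 mm in diameter, its end 155 mm above the table while upright) swings about this y axis.
- bolt (a joint): Angle of the swing bolt, rad: 0 upright in the lug's slot, grows as it swings outwards (chamber -x) and down to its stop at 1.35. Past about 0.4 it falls outwards by its own weight. A push of a few N outwards on the chamber side of the nut swings it.
- lug (a point): Slotted lug on the lid's front edge in which the bolt stands; point: top of the lug on the bolt's axis (lid shut), 102 mm above the table. Lug 41 mm long (x), 42 mm wide, slot 16 mm wide, open to the front; a 5 mm high lip runs across its outer end, 15 to 19 mm before the point. The lid's flat top (100 mm above the table, a plate in its middle 102) begins 22 mm behind the point.
- lid_bar (a point): Middle of the bar of the lid's U handle, which projects forward from the lid's front edge in the lid's plane, left (+y) of the nut. Round bar 12 mm in diameter, 74 mm long along y, 42 mm before the lid's edge, 94 mm above the table when shut. Open space (36 mm) between bar and lid, and below. The axes turn with the lid.
- lid_hinge (a point): Fixed point on the lid's hinge axis (along its y), middle of the chamber's back, 94 mm above the table, axes as the chamber's. The bar lies 190 mm from the axis and 49 mm left of this point. Aluminium chamber 140 mm deep (x), 190 wide (y), walls 8, rim 88 mm above the table, centre 74 mm before this point; lid 148 by 196 by 12 mm.
- lid (a joint): Opening angle of the lid, rad: 0 shut, 1.57 upright, stop at 1.75. Stiff friction hinge: it stays where it is left; lifting the bar takes about 5 N. It lifts only after the bolt is out of the lug.
- module_top (a point): Centre of the flat top of the module's steel can (60 mm in x by 70 mm in y), inside the chamber under the lid; 66 to 74 mm above the table, that is 14 to 22 mm below the rim. Press here, straight down. Axes as the chamber's.
- module (a joint): How far the module has been pressed down, m: starts at 0 to 0.002 (proud), 0.008 is fully home against the socket's stop. Sliding friction about 8 N, so pressing takes about 10 to 15 N; it stays where it is left.
- screwdriver: Bystander: screwdriver 190 mm long lying to the left of the chamber. Origin in the middle of its underside.
- spool: Bystander: small grey reel, 56 mm in diameter and 50 mm high, standing in front of the chamber's left half. Origin at the centre of its underside.
- jar: Bystander: jar 52 mm in diameter, 60 mm high, standing to the right of the chamber. Origin at the centre of its underside.

How it is judged:
By the outcome, as a careful person would: the job done as asked, in the order asked, and still so for the second after the job is handed in, with the robot touching nothing.
It also fails if it takes over 72 s, if anything falls off the work surface, if the arm or the gripper's body presses on something with over 40 N, if the wrist force passes 120 N, or if a joint passes its speed limit or range.

ROBOT

A 6-joint arm with a two-finger parallel gripper is mounted at the origin on the work surface. World frame = base frame: x ahead of the robot, y to its left, z up, the work surface at z = 0. Lengths are in m, angles in rad, forces in N, time in s.
With the tool pointing down it reaches from about 0.3 to 0.875 m from the base axis. Payload 4.2 kg.
Tool frame: the origin (TCP) lies at the very end of the fingers, on their centre line; the grasp point (between the pads) lies 19 mm behind it; z points along the fingers, y is the line along which they close (so a half turn about z gives the same grasp; the last joint's range is limited). The gripper opens to 85 mm and grips with 20 to 120 N. Pads are 22 mm wide; open, the fingers measure 114 mm over their backs; the gripper's body (76 mm by 85 mm) begins 54 mm behind the grasp point. The pads swing forward as they close: fully open they stand 13 mm farther back than shut.
Start: joints at [-1.297, 0.32, 1.565, -0, 1.257, -0.02], TCP at [0.167, -0.55, 0.231] pointing down, gripper open.
Joint ranges: [-3.11, 3.11], [-0.84, 2.01], [0.21, 2.61], [-1.34, 4.49], [0.05, 2.63], [-2.56, 2.56]. Speed limits (rad/s): [2.57, 2.57, 3.14, 3.14, 3.14, 3.14].

INTERFACE

Orientations are given as a 3x3 rotation matrix whose columns are the frame's x, y, z axes.
In Python, from plant import ctrl, eyes, workorder gives the robot as it stands.
- The arm moves only by the tool apply_moves, never from a script. Its argument "commands" is a list of rows, each an object with "jaw": the finger opening in cm, from 0 to 8.54; "travel": the shift along the tool's x, y, z in cm, a list of three; "twist": the turn about the tool's z in rad. In form: [{"jaw": jaw, "travel": [x, y, z], "twist": twist}, ...]. A call has 1 to 20 rows; each row shifts and turns the commanded pose from where the row before left it, along the tool's axes as they then stand; what a row does not reach is not made up. A row lasts 1/10 s, in which the tool goes at most 50 mm and 8.59 degrees, less where a joint would pass 70% of its speed; a pose out of reach is approached as far as the arm can. A call is refused whole if a number of a shift passes 5 or a number of a turn 0.15, either way. A call with a gripper value outside its range is refused whole. The fingers move at their own pace and stop on an object; "newtons" is the grip in N (left out, the last holds). Time passes only in rows, so rows that do not move let the fingers close. It gives the time, the measured TCP pose, the force, the opening and the grip force at its end, in the units of the state.
- ctrl.state(): the state, without advancing time (a new reading comes with each control period).
- eyes.capture(name): name is "scene" or "top" or "wrist"; returns a dict with "img" (384x512x3 uint8, blue, green, red), "depth" (384x512 float32, m along the optical axis (not along the pixel's ray), 0 where there is no reading), "fov_y" (degrees; the focal length in pixels is half the picture's height over the tangent of half this angle, whatever the lens; pixels are square), "cx", "cy" (the principal point, pixels), "R" (3x3) and "t" (3): a world point X has camera coordinates R X + t. Camera axes: x right, y down, z forward; pixel columns grow to the right and rows downward; lengths in m; the calibration is good to about 2 mm. A picture is of the moment at which its call begins.
- workorder.sign_off(): hands the job in; it is judged then, once.
The state is a dict: "t": time; "joint_positions": joint angles; "joint_vel": joint speeds; "joint_torque": joint torques, N m; "eef_pos": TCP position; "ee_rot": TCP orientation; "force": force on the tool from outside, world axes, zero at the start; "wrist_torque": the same for the moment, N m; "grip_width": finger opening in m; "finger_force": force on a finger pad.
Only numpy, scipy, OpenCV 4.12 (cv2) and the standard library are available. Lean on these libraries where they do the work, as an engineer would, in place of code of your own. Each camera call takes 0.05 s, during which the arm holds its last target. There are 200 camera calls.

## Working session

There is one attempt and no reset: what is moved stays moved. The work goes in short steps, Python scripts to look and compute and a tool call to move; the robot and the scene stay as the last step left them, time stands still between calls to the robot, and variables do not carry over. Pictures are saved under pics/ and viewed, at most 10 in all, crops included, and the job is handed in when it is done.

Besides the shell and the picture viewer there is one more tool, called by a JSON object that holds its "fn" and its "kwargs", one argument or row to a line. apply_moves: Moves the arm, as the interface text tells. Its arguments: {"type":"object","properties":{"commands":{"type":"array"},"newtons":{"type":"number"}},"required":["commands"]}

```bash
mkdir -p pics; ls
cat > h.py <<'E'
import numpy as np, cv2
from plant import ctrl, eyes, workorder
def cap(n,save=None):
    c=eyes.capture(n); 
    if save: cv2.imwrite('pics/'+save,c['img'])
    c['f']=c['img'].shape[0]/2/np.tan(np.radians(c['fov_y'])/2); return c
def pts(c):
    d=c['depth']; v,u=np.mgrid[:d.shape[0],:d.shape[1]]
    P=np.stack([(u-c['cx'])/c['f']*d,(v-c['cy'])/c['f']*d,d],-1)
    W=(P-c['t'])@np.array(c['R']); W[d==0]=np.nan; return W
def onplane(c,u,v,z):
    R=np.array(c['R']); o=-R.T@c['t']; r=R.T@np.array([(u-c['cx'])/c['f'],(v-c['cy'])/c['f'],1.])
    return o+r*(z-o[2])/r[2]
E
python3 - <<'E'
from h import *
a=cap('top','top0.png'); b=cap('scene','scene0.png')
for c in (a,b): print(c['fov_y'],-np.array(c['R']).T@c['t'],np.array(c['R'])[2])
np.savez('top0',W=pts(a)); np.savez('scene0',W=pts(b))
E
```

```text
pics
45.31736067871392 [0.34039806 0.03092283 1.00327994] [ 0.21092517  0.00289323 -0.97749793]
52.72920748478682 [1.11920664 0.03623441 0.5744387 ] [-0.79458838 -0.00231677 -0.60714409]
```

View pics/top0.png

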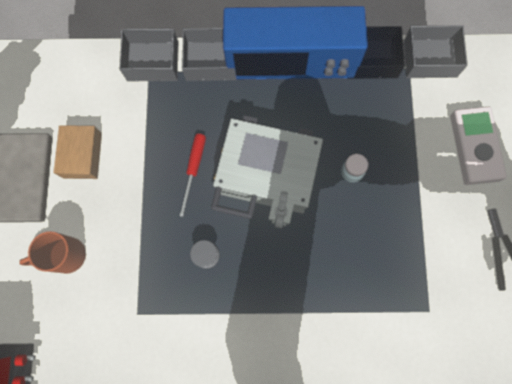

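View pics/scene0.png

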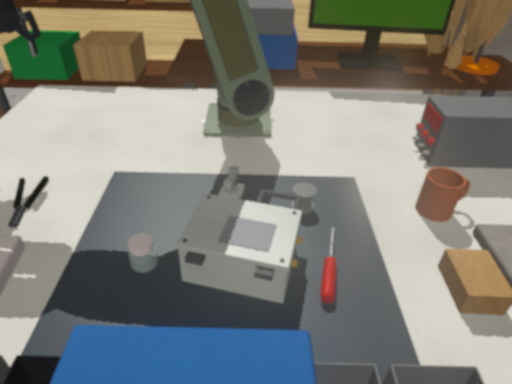

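Run:
```python
from h import *
W=np.load('top0.npz')['W']; z=W[...,2]
img=cv2.imread('pics/top0.png')
m=((z>0.092)&(z<0.108)).astype(np.uint8); m[:80]=0; m[230:]=0; m[:,:200]=0;m[:,335:]=0
m=cv2.morphologyEx(m,cv2.MORPH_OPEN,np.ones((9,9)))
P=W[m>0][:,:2].astype(np.float32); r=cv2.minAreaRect(P); print('lid',r,np.median(z[m>0])); print(cv2.boxPoints(r))
n=(z>0.112)&(z<0.17); n[:100]=0;n[235:]=0;n[:,:200]=0;n[:,335:]=0
Q=W[n]; print(len(Q),Q.mean(0),Q.max(0),Q.min(0)); 
if len(Q)>4: print(cv2.minAreaRect(Q[:,:2].astype(np.float32)))
s=W[180:235,200:335]; zz=s[...,2]
for k,(u0,u1,v0,v1) in dict(spool=(188,222,235,270),jar=(340,370,150,185)).items():
    q=W[v0:v1,u0:u1].reshape(-1,3); q=q[q[:,2]>.035]; print(k,q.mean(0),q[:,2].max())
q=W[0:80,220:370].reshape(-1,3); q=q[q[:,2]>.05]; print('blue',np.nanmin(q,0),np.nanmax(q,0))
g=cv2.resize(img[95:275,180:330],None,fx=4,fy=4,interpolation=cv2.INTER_CUBIC)[:600]; 
t=cap('scene'); Ws=np.load('scene0.npz')['W']; zs=Ws[...,2]
n=(zs>0.11)&(zs<0.17); n[:155]=0; n[210:]=0; n[:,:205]=0; n[:,255:]=0
Q=Ws[n]; print(len(Q),Q.mean(0),Q.max(0),Q.min(0))
cv2.imwrite('pics/crop0.png',g)
```

```text
lid ((0.6054282188415527, 0.02865412086248398), (0.19612066447734833, 0.1527622640132904), 76.24666595458984) 0.1003131062764326
[[ 0.50792396 -0.04843562]
 [ 0.65630627 -0.08475368]
 [ 0.7029325   0.10574386]
 [ 0.5545502   0.14206192]]
265 [0.49994122 0.00474045 0.14157128] [0.53686606 0.01632871 0.15663169] [ 0.46646933 -0.00769234  0.12785754]
((0.5018969774246216, 0.004435529001057148), (0.013612096197903156, 0.07114057242870331), 79.67771911621094)
spool [0.42599776 0.16438035 0.04966486] 0.05600565139050144
jar [ 0.60883035 -0.15841282  0.05789421] 0.06456490074030773
blue [ 0.82331174 -0.20704854  0.05003127] [0.93780943 0.13486374 0.14590024]
261 [0.51151999 0.00334148 0.13801725] [0.5368629  0.01489937 0.15674977] [ 0.46863205 -0.00971209  0.11270403]
```

View pics/crop0.png

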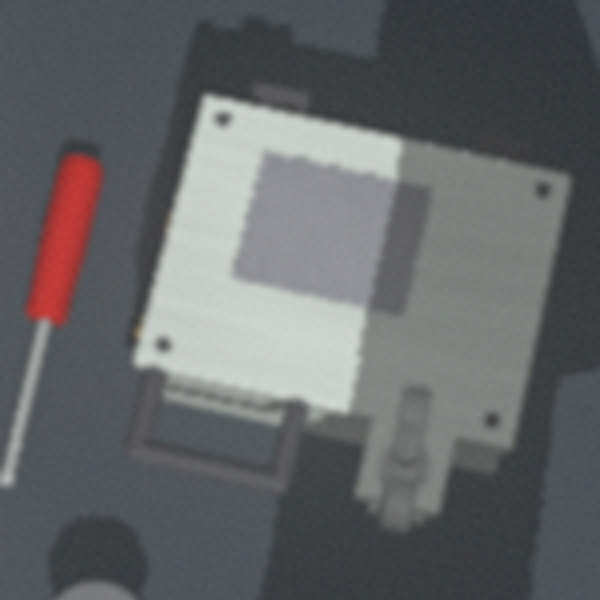

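```bash
cat >> h.py <<'E'
def to(p,yang=None):
    s=ctrl.state(); R=np.array(s['ee_rot']); d=R.T@(np.array(p)-s['eef_pos'])*100
    out='travel cm %s'%np.round(d,2)
    if yang is not None:
        a=np.arctan2(R[1,1],R[0,1]); out+=' twist(full) %.3f'%-((yang-a+np.pi)%(2*np.pi)-np.pi)
    print(out)
def st():
    s=ctrl.state(); R=np.array(s['ee_rot'])
    print('t %.2f'%s['t'],'pos',np.round(s['eef_pos'],4),'yang %.3f'%np.arctan2(R[1,1],R[0,1]),'z',np.round(R[:,2],3),'F',np.round(s['force'],1),'w %.4f'%s['grip_width'],'ff %.1f'%np.max(s['finger_force']),'j',np.round(s['joint_positions'],2))
E
python3 - <<'E'
from h import *
st(); print(np.round(ctrl.state()['ee_rot'],3))
to([.502,.0037,.2],np.radians(79.7)); to([.502,.0037,.2],np.radians(-100.3))
E
```

```text
t 0.15 pos [ 0.1664 -0.55    0.2307] yang -1.277 z [-0.     0.001 -1.   ] F [-0.   0.4 -0.1] w 0.0854 ff 0.0 j [-1.3   0.32  1.57 -0.    1.26 -0.02]
[[ 0.957  0.29  -0.   ]
 [ 0.29  -0.957  0.001]
 [ 0.    -0.001 -1.   ]]
travel cm [ 48.16 -43.28   3.13] twist(full) -2.668
travel cm [ 48.16 -43.28   3.13] twist(full) 0.474
```

{"fn": "apply_moves", "kwargs": {
  "commands": [
    {"jaw": 6,"travel": [3.01,-2.7,0],"twist": 0},
    {"jaw": 6,"travel": [3.01,-2.7,0],"twist": 0},
    {"jaw": 6,"travel": [3.01,-2.7,0],"twist": 0},
    {"jaw": 6,"travel": [3.01,-2.7,0],"twist": 0},
    {"jaw": 6,"travel": [3.01,-2.7,0],"twist": 0},
    {"jaw": 6,"travel": [3.01,-2.7,0],"twist": 0},
    {"jaw": 6,"travel": [3.01,-2.7,0],"twist": 0},
    {"jaw": 6,"travel": [3.01,-2.7,0],"twist": 0},
    {"jaw": 6,"travel": [3.01,-2.7,0],"twist": 0},
    {"jaw": 6,"travel": [3.01,-2.7,0],"twist": 0},
    {"jaw": 6,"travel": [3.01,-2.7,0],"twist": 0},
    {"jaw": 6,"travel": [3.01,-2.7,0],"twist": 0},
    {"jaw": 6,"travel": [3.01,-2.7,0],"twist": 0},
    {"jaw": 6,"travel": [3.01,-2.7,0],"twist": 0},
    {"jaw": 6,"travel": [3.01,-2.7,0],"twist": 0},
    {"jaw": 6,"travel": [3.01,-2.7,0],"twist": 0},
    {"jaw": 5,"travel": [0,0,0],"twist": 0.12},
    {"jaw": 5,"travel": [0,0,0],"twist": 0.12},
    {"jaw": 5,"travel": [0,0,0],"twist": 0.12},
    {"jaw": 5,"travel": [0,0,0],"twist": 0.114}
  ],
  "newtons": 40
}}

```text
t: 2.15
eef_pos: [0.5022, 0.0028, 0.2309]
ee_rot: [[0.983, -0.183, -0.001], [-0.183, -0.983, -0.0], [-0.001, 0.0, -1.0]]
force: [0.5, -0.4, 0.4]
grip_width: 0.05
finger_force: 0.0
```

Run:
```python
from h import *
st(); to([.502,.0037,.113],-1.751)
c=cap('wrist','wrist0.png'); W=pts(c); np.savez('wrist0',W=W)
z=W[...,2]; n=(z>.117)&(z<.165); Q=W[n]; print(len(Q))
if len(Q)>10: print(cv2.minAreaRect(Q[:,:2].astype(np.float32)),Q.min(0),Q.max(0))
```

```text
t 2.15 pos [0.5022 0.0028 0.2309] yang -1.755 z [-0.001 -0.    -1.   ] F [ 0.5 -0.4  0.4] w 0.0500 ff 0.0 j [-0.02  0.21  1.72 -0.    1.21  1.74]
travel cm [-0.03 -0.09 11.79] twist(full) -0.004
1339
((0.5013308525085449, 0.003870652988553047), (0.01388745941221714, 0.06845153868198395), 79.52213287353516) [ 0.46656907 -0.00873638  0.12926044] [0.53576469 0.01601105 0.15646689]
```

View pics/wrist0.png

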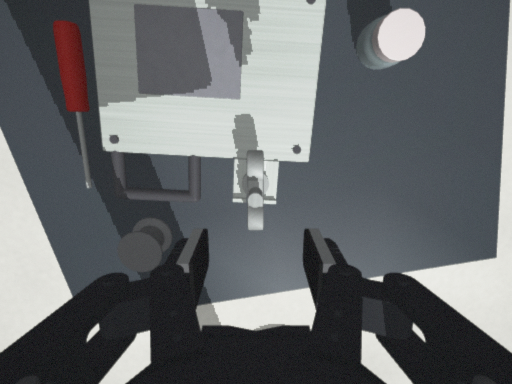

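{"fn": "apply_moves", "kwargs": {
  "commands": [
    {"jaw": 5,"travel": [-0.07,-0.1,3],"twist": 0},
    {"jaw": 5,"travel": [0,0,3],"twist": 0},
    {"jaw": 5,"travel": [0,0,3],"twist": 0},
    {"jaw": 5,"travel": [0,0,1.7],"twist": 0},
    {"jaw": 5,"travel": [0,0,1.0],"twist": 0},
    {"jaw": 0.8,"travel": [0,0,0],"twist": 0},
    {"jaw": 0.8,"travel": [0,0,0],"twist": 0},
    {"jaw": 0.8,"travel": [0,0,0],"twist": 0},
    {"jaw": 0.8,"travel": [0,0,0],"twist": 0},
    {"jaw": 0.8,"travel": [0,0,0],"twist": 0},
    {"jaw": 0.8,"travel": [0,0,0],"twist": 0}
  ],
  "newtons": 60
}}

```text
t: 3.3
eef_pos: [0.5026, 0.0034, 0.1153]
ee_rot: [[0.984, -0.179, 0.002], [-0.179, -0.984, -0.001], [0.002, 0.0, -1.0]]
force: [-1.3, -2.7, 6.4]
grip_width: 0.0127
finger_force: 61.9
```

Run:
```python
from h import *
st(); to([.502,.0037,.114],-1.751)
```

```text
t 3.30 pos [0.5026 0.0034 0.1153] yang -1.751 z [ 0.002 -0.001 -1.   ] F [-1.3 -2.7  6.4] w 0.0127 ff 61.9 j [-0.02  0.31  1.9  -0.    0.93  1.74]
travel cm [-0.07 -0.02  0.13] twist(full) 0.000
```

{"fn": "apply_moves", "kwargs": {
  "commands": [
    {"jaw": 0.8,"travel": [0,0,-0.04],"twist": -0.15},
    {"jaw": 0.8,"travel": [0,0,-0.04],"twist": -0.15},
    {"jaw": 0.8,"travel": [0,0,-0.04],"twist": -0.15},
    {"jaw": 0.8,"travel": [0,0,-0.04],"twist": -0.15},
    {"jaw": 0.8,"travel": [0,0,-0.04],"twist": -0.15},
    {"jaw": 0.8,"travel": [0,0,-0.04],"twist": -0.15},
    {"jaw": 0.8,"travel": [0,0,-0.04],"twist": -0.15},
    {"jaw": 0.8,"travel": [0,0,0],"twist": 0}
  ]
}}

```text
t: 4.1
eef_pos: [0.5017, 0.0055, 0.118]
ee_rot: [[0.644, 0.765, 0.0], [0.765, -0.644, 0.004], [0.003, -0.002, -1.0]]
force: [-2.4, 6.4, 6.7]
grip_width: 0.013
finger_force: 62.2
```

Run:
```python
from h import *
st(); print(ctrl.state()['wrist_torque'])
```

```text
t 4.10 pos [0.5017 0.0055 0.118 ] yang -0.700 z [ 0.     0.004 -1.   ] F [-2.4  6.4  6.7] w 0.0130 ff 62.2 j [-0.01  0.31  1.9   0.    0.94  0.68]
[0.92413203 0.32756803 0.1077753 ]
```

{"fn": "apply_moves", "kwargs": {
  "commands": [
    {"jaw": 0.8,"travel": [0,0,-0.035],"twist": -0.15},
    {"jaw": 0.8,"travel": [0,0,-0.035],"twist": -0.15},
    {"jaw": 0.8,"travel": [0,0,-0.035],"twist": -0.15},
    {"jaw": 0.8,"travel": [0,0,-0.035],"twist": -0.15},
    {"jaw": 0.8,"travel": [0,0,-0.035],"twist": -0.15},
    {"jaw": 0.8,"travel": [0,0,-0.035],"twist": -0.15},
    {"jaw": 0.8,"travel": [0,0,-0.035],"twist": -0.15},
    {"jaw": 0.8,"travel": [0,0,-0.035],"twist": -0.15},
    {"jaw": 0.8,"travel": [0,0,-0.035],"twist": -0.15},
    {"jaw": 0.8,"travel": [0,0,-0.035],"twist": -0.15},
    {"jaw": 0.8,"travel": [0,0,-0.035],"twist": -0.15},
    {"jaw": 0.8,"travel": [0,0,-0.035],"twist": -0.15},
    {"jaw": 0.8,"travel": [0,0,-0.035],"twist": -0.15},
    {"jaw": 0.8,"travel": [0,0,-0.035],"twist": -0.15},
    {"jaw": 0.8,"travel": [0,0,0],"twist": 0}
  ]
}}

```text
t: 5.6
eef_pos: [0.4979, 0.004, 0.123]
ee_rot: [[-0.986, 0.169, -0.008], [0.169, 0.986, 0.001], [0.008, -0.001, -1.0]]
force: [-11.7, 0.1, 16.5]
grip_width: 0.0126
finger_force: 63.4
```

Run:
```python
from h import *
st(); c=cap('top','top1.png'); W=pts(c); z=W[...,2]
s=cap('scene'); Ws=pts(s); zs=Ws[...,2]; n=(zs>0.112)&(zs<0.16); n[:155]=0; n[210:]=0; n[:,:205]=0; n[:,255:]=0
Q=Ws[n]; print(len(Q),Q.min(0),Q.max(0)); cv2.imwrite('pics/s1.png',cv2.resize(s['img'][100:250,150:350],None,fx=4,fy=4))
```

```text
t 5.60 pos [0.4979 0.004  0.123 ] yang 1.401 z [-0.008  0.001 -1.   ] F [-11.7   0.1  16.5] w 0.0126 ff 63.4 j [-0.02  0.3   1.89  0.    0.96 -1.42]
411 [ 0.46997151 -0.01730051  0.112107  ] [0.53744723 0.02360643 0.15956154]
```

View pics/s1.png

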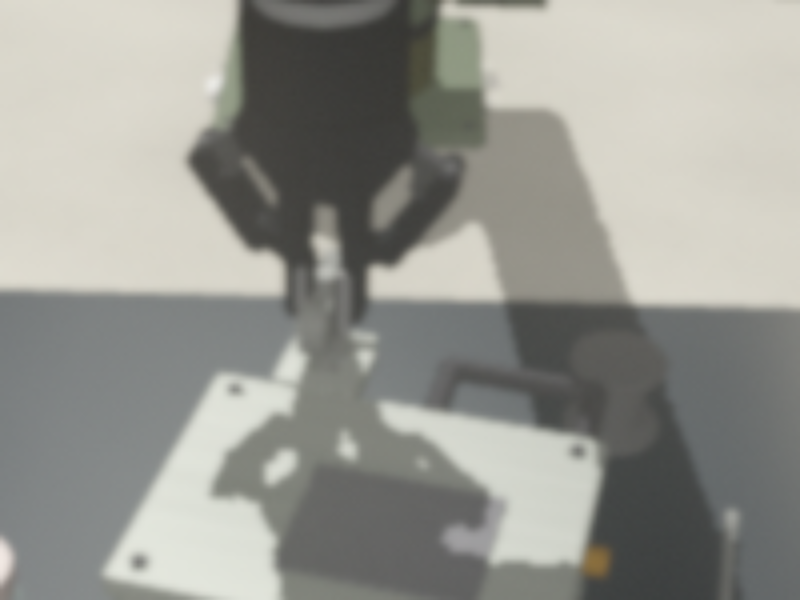

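{"fn": "apply_moves", "kwargs": {
  "commands": [
    {"jaw": 5,"travel": [0,0,0],"twist": 0},
    {"jaw": 5,"travel": [0,0,0],"twist": 0},
    {"jaw": 5,"travel": [0,0,0],"twist": 0},
    {"jaw": 5,"travel": [0,0,-1],"twist": 0},
    {"jaw": 5,"travel": [0,0,-3],"twist": 0},
    {"jaw": 5,"travel": [0,0,-3],"twist": 0},
    {"jaw": 5,"travel": [0,0,-2],"twist": 0},
    {"jaw": 5,"travel": [0,0,0],"twist": 0}
  ]
}}

```text
t: 6.5
eef_pos: [0.504, 0.0037, 0.2154]
ee_rot: [[-0.985, 0.171, 0.007], [0.171, 0.985, -0.0], [-0.007, 0.001, -1.0]]
force: [0.1, 0.8, 0.0]
grip_width: 0.0501
finger_force: 0.0
```

```bash
cat > nut.py <<'E'
from h import *
st()
for nm in ('wrist','top'):
    c=cap(nm,'n_%s.png'%nm); W=pts(c); z=W[...,2]
    n=(z>.117)&(z<.17)&(np.hypot(W[...,0]-.50,W[...,1]-.004)<.06); Q=W[n]
    if len(Q)<10: print(nm,len(Q)); continue
    print(nm,len(Q),cv2.minAreaRect(Q[:,:2].astype(np.float32)),Q.min(0),Q.max(0))
    C=Q.mean(0)
    h=np.hypot(Q[:,0]-.5015,Q[:,1]-.0038); k=(h>.015)&(h<.03); print('wing top z',np.median(Q[k,2]), 'bolt end z',Q[h<.006,2].mean() if (h<.006).any() else None)
E
python3 nut.py
python3 - <<'E'
from h import *
W=np.load('wrist0.npz')['W']; Q=W[(W[...,2]>.117)&(W[...,2]<.17)]
h=np.hypot(Q[:,0]-.5015,Q[:,1]-.0038); k=(h>.015)&(h<.03); print('before', np.median(Q[k,2]))
E
```

```text
t 6.50 pos [0.504  0.0037 0.2154] yang 1.399 z [ 0.007 -0.    -1.   ] F [0.1 0.8 0. ] w 0.0501 ff 0.0 j [-0.02  0.22  1.75  0.    1.17 -1.41]
wrist 1614 ((0.49810510873794556, 0.004212013445794582), (0.013559515587985516, 0.06899230927228928), 80.44680786132812) [ 0.4633505  -0.00762737  0.13634744] [0.53284405 0.01641102 0.15635994]
wing top z 0.14988257052634057 bolt end z 0.1546831419572819
top 159 ((0.48688575625419617, 0.007122381124645472), (0.014405212365090847, 0.0400899276137352), 81.08056640625) [ 0.46625702 -0.00301833  0.11954426] [0.50765602 0.01641818 0.15778729]
wing top z 0.14994645322726277 bolt end z 0.1537010885304737
before 0.1418935229462584
```

{"fn": "apply_moves", "kwargs": {
  "commands": [
    {"jaw": 0,"travel": [-2.5,-0.1,0],"twist": 0},
    {"jaw": 0,"travel": [-2.7,-0.1,0],"twist": 0},
    {"jaw": 0,"travel": [0,0,0],"twist": 0},
    {"jaw": 0,"travel": [0,0,3],"twist": 0},
    {"jaw": 0,"travel": [0,0,3],"twist": 0},
    {"jaw": 0,"travel": [0,0,2.9],"twist": 0},
    {"jaw": 0,"travel": [0,0,0.9],"twist": 0},
    {"jaw": 0,"travel": [0,0,0],"twist": 0}
  ]
}}

```text
t: 7.4
eef_pos: [0.551, -0.0071, 0.1122]
ee_rot: [[-0.985, 0.171, -0.005], [0.171, 0.985, 0.0], [0.005, -0.001, -1.0]]
force: [0.3, -0.4, 1.1]
grip_width: -0.0004
finger_force: 0.0
```

{"fn": "apply_moves", "kwargs": {
  "commands": [
    {"jaw": 0,"travel": [1,0.07,0],"twist": 0},
    {"jaw": 0,"travel": [1,0.07,0],"twist": 0},
    {"jaw": 0,"travel": [1,0.07,0],"twist": 0},
    {"jaw": 0,"travel": [1,0.07,0],"twist": 0}
  ]
}}

```text
t: 7.8
eef_pos: [0.5126, 0.0027, 0.1147]
ee_rot: [[-0.985, 0.171, 0.0], [0.171, 0.985, -0.0], [-0.0, 0.0, -1.0]]
force: [0.1, -0.0, -0.5]
grip_width: -0.0
finger_force: 0.0
```

```bash
python3 nut.py
```

```text
t 7.80 pos [0.5126 0.0027 0.1147] yang 1.399 z [ 0. -0. -1.] F [ 0.1 -0.  -0.5] w -0.0000 ff 0.0 j [-0.02  0.33  1.88  0.    0.94 -1.42]
wrist 10714 ((0.48308834433555603, 0.010472066700458527), (0.07581968605518341, 0.08386687934398651), 74.38951110839844) [ 0.4403782  -0.03507104  0.12095882] [0.5268383  0.04286275 0.16999987]
wing top z 0.15810067652067392 bolt end z 0.15382922631628135
top 6
```

{"fn": "apply_moves", "kwargs": {
  "commands": [
    {"jaw": 0,"travel": [1,0.07,0],"twist": 0},
    {"jaw": 0,"travel": [1,0.07,0],"twist": 0},
    {"jaw": 0,"travel": [1,0.07,0],"twist": 0},
    {"jaw": 0,"travel": [1,0.07,0],"twist": 0},
    {"jaw": 0,"travel": [1,0.07,0],"twist": 0},
    {"jaw": 0,"travel": [0,0,0],"twist": 0},
    {"jaw": 0,"travel": [0,0,0],"twist": 0},
    {"jaw": 4,"travel": [0,0,-3],"twist": 0},
    {"jaw": 4,"travel": [0,0,-4],"twist": 0},
    {"jaw": 4,"travel": [0,0,-4],"twist": 0}
  ]
}}

```text
t: 8.9
eef_pos: [0.4654, 0.0143, 0.2251]
ee_rot: [[-0.985, 0.171, -0.001], [0.171, 0.985, -0.0], [0.001, -0.0, -1.0]]
force: [0.3, 0.4, 0.5]
grip_width: 0.04
finger_force: 0.0
```

Run:
```python
from h import *
st(); c=cap('wrist','w2.png'); W=pts(c); z=W[...,2]; np.savez('w2',W=W)
print('bar colour probe')
# bar: dark points at z .085-.105 near expected
L=np.array([.504,.104]); m=(z>.08)&(z<.106)&(np.hypot(W[...,0]-L[0],W[...,1]-L[1])<.07)
ex=np.array([.971,-.238]); ey=np.array([.238,.971])
q=W[m]; a=(q[:,:2]-[.6054,.0287])@ex; b=(q[:,:2]-[.6054,.0287])@ey
k=(a<-.1)&(a>-.14)&(b>.0)&(b<.1); print(k.sum(), np.percentile(a[k],[1,50,99]),np.percentile(b[k],[1,50,99]),np.percentile(q[k,2],[5,50,95]))
n=(z>.105)&(z<.16);print('above lid',n.sum())
```

```text
t 8.90 pos [0.4654 0.0143 0.2251] yang 1.399 z [-0.001 -0.    -1.   ] F [0.3 0.4 0.5] w 0.0400 ff 0.0 j [ 0.01  0.15  1.81 -0.    1.18 -1.39]
bar colour probe
1312 [-0.12272302 -0.11663713 -0.10046547] [0.00533522 0.04628008 0.08836185] [0.09457434 0.09880336 0.1004256 ]
above lid 112
```

View pics/w2.png

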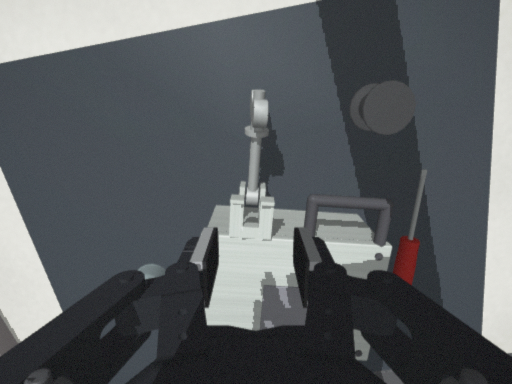

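Run:
```python
from h import *
to([.5032,.1019,.2],-.24)
W=np.load('w2.npz')['W']; ex=np.array([.971,-.238]); ey=np.array([.238,.971])
a=(W[...,:2]-[.6054,.0287])@ex; b=(W[...,:2]-[.6054,.0287])@ey; z=W[...,2]
k=(a<-.105)&(a>-.14)&(z>.085)&(z<.108)&(b>.02)&(b<.075); print(np.percentile(a[k],[2,10,50,90,98]),np.median(z[k]))
P=np.c_[b[k],a[k]]; print(np.polyfit(*P.T,1))
k=(a<-.08)&(a>-.14)&(z>.085)&(z<.108)&(b>-.02)&(b<.12); k&=(a<-.113); print(np.percentile(b[k],[1,99]))
```

```text
travel cm [-1.79  9.2   3.25] twist(full) 1.639
[-0.12267615 -0.12222055 -0.11834712 -0.1131759  -0.11174512] 0.09884013014587074
[-0.00046485 -0.11798054]
[0.0057994  0.08811478]
```

{"fn": "apply_moves", "kwargs": {
  "commands": [
    {"jaw": 3.2,"travel": [-0.45,2.3,0],"twist": 0},
    {"jaw": 3.2,"travel": [-0.45,2.3,0],"twist": 0},
    {"jaw": 3.2,"travel": [-0.45,2.3,0],"twist": 0},
    {"jaw": 3.2,"travel": [-0.44,2.3,0],"twist": 0},
    {"jaw": 3.2,"travel": [0,0,0],"twist": 0.149},
    {"jaw": 3.2,"travel": [0,0,0],"twist": 0.149},
    {"jaw": 3.2,"travel": [0,0,0],"twist": 0.149},
    {"jaw": 3.2,"travel": [0,0,0],"twist": 0.149},
    {"jaw": 3.2,"travel": [0,0,0],"twist": 0.149},
    {"jaw": 3.2,"travel": [0,0,0],"twist": 0.149},
    {"jaw": 3.2,"travel": [0,0,0],"twist": 0.149},
    {"jaw": 3.2,"travel": [0,0,0],"twist": 0.149},
    {"jaw": 3.2,"travel": [0,0,0],"twist": 0.149},
    {"jaw": 3.2,"travel": [0,0,0],"twist": 0.149},
    {"jaw": 3.2,"travel": [0,0,0],"twist": 0.149},
    {"jaw": 3.2,"travel": [0,0,0],"twist": 0}
  ],
  "newtons": 20
}}

```text
t: 10.55
eef_pos: [0.499, 0.102, 0.2238]
ee_rot: [[0.238, 0.971, 0.0], [0.971, -0.238, -0.0], [0.0, 0.0, -1.0]]
force: [-0.4, -0.7, 1.4]
grip_width: 0.0322
finger_force: 0.0
```

Run:
```python
from h import *
st(); to([.5030,.1019,.08],-.24)
```

```text
t 10.55 pos [0.499  0.102  0.2238] yang -0.240 z [ 0. -0. -1.] F [-0.4 -0.7  1.4] w 0.0322 ff 0.0 j [ 0.18  0.22  1.72 -0.    1.2   0.42]
travel cm [ 0.09  0.38 14.38] twist(full) 0.000
```

{"fn": "apply_moves", "kwargs": {
  "commands": [
    {"jaw": 3.2,"travel": [0.09,0.38,3],"twist": 0},
    {"jaw": 3.2,"travel": [0,0,3],"twist": 0},
    {"jaw": 3.2,"travel": [0,0,3],"twist": 0},
    {"jaw": 3.2,"travel": [0,0,2],"twist": 0},
    {"jaw": 3.2,"travel": [0,0,1],"twist": 0},
    {"jaw": 3.2,"travel": [0,0,1],"twist": 0},
    {"jaw": 3.2,"travel": [0,0,1],"twist": 0},
    {"jaw": 3.2,"travel": [0,0,0.4],"twist": 0},
    {"jaw": 3.2,"travel": [0,0,0],"twist": 0}
  ]
}}

```text
t: 11.45
eef_pos: [0.5024, 0.102, 0.0798]
ee_rot: [[0.237, 0.971, -0.0], [0.971, -0.237, -0.0], [-0.0, -0.0, -1.0]]
force: [-0.2, -0.3, 0.2]
grip_width: 0.0318
finger_force: 0.0
```

{"fn": "apply_moves", "kwargs": {
  "commands": [
    {"jaw": 0.6,"travel": [0,0,0],"twist": 0},
    {"jaw": 0.6,"travel": [0,0,0],"twist": 0},
    {"jaw": 0.6,"travel": [0,0,0],"twist": 0},
    {"jaw": 0.6,"travel": [0,0,0],"twist": 0},
    {"jaw": 0.6,"travel": [0,0,0],"twist": 0},
    {"jaw": 0.6,"travel": [0,0,0],"twist": 0}
  ],
  "newtons": 25
}}

```text
t: 12.05
eef_pos: [0.5036, 0.1019, 0.0806]
ee_rot: [[0.238, 0.971, 0.003], [0.971, -0.238, -0.0], [0.001, 0.003, -1.0]]
force: [2.8, -2.6, 3.1]
grip_width: 0.0109
finger_force: 26.6
```

Run:
```python
from h import *
st()
th=np.linspace(0,1.62,25); x=-.19*np.cos(th)*100; z=.19*np.sin(th)*100
for r in zip(np.round(th[1:],2),np.round(np.diff(x),2),np.round(np.diff(z),2)): print(*r)
```

```text
t 12.05 pos [0.5036 0.1019 0.0806] yang -0.240 z [ 0.003 -0.    -1.   ] F [ 2.8 -2.6  3.1] w 0.0109 ff 26.6 j [ 0.18  0.37  1.92 -0.    0.85  0.42]
0.07 0.04 1.28
0.14 0.13 1.28
0.2 0.22 1.26
0.27 0.3 1.25
0.34 0.38 1.22
0.4 0.47 1.19
0.47 0.54 1.16
0.54 0.62 1.12
0.61 0.7 1.08
0.68 0.77 1.03
0.74 0.83 0.97
0.81 0.9 0.91
0.88 0.96 0.85
0.94 1.01 0.79
1.01 1.06 0.72
1.08 1.11 0.64
1.15 1.15 0.57
1.22 1.19 0.49
1.28 1.22 0.41
1.35 1.24 0.32
1.42 1.26 0.24
1.48 1.27 0.15
1.55 1.28 0.07
1.62 1.28 -0.02
```

Gripped. Lift along the arc (tool +y = chamber +x, tool −z = up).

{"fn": "apply_moves", "kwargs": {
  "commands": [
    {"jaw": 0.6,"travel": [0,0.04,-1.28],"twist": 0},
    {"jaw": 0.6,"travel": [0,0.13,-1.28],"twist": 0},
    {"jaw": 0.6,"travel": [0,0.22,-1.26],"twist": 0},
    {"jaw": 0.6,"travel": [0,0.3,-1.25],"twist": 0},
    {"jaw": 0.6,"travel": [0,0.38,-1.22],"twist": 0},
    {"jaw": 0.6,"travel": [0,0,0],"twist": 0}
  ]
}}

```text
t: 12.65
eef_pos: [0.5135, 0.0994, 0.1435]
ee_rot: [[0.238, 0.971, 0.001], [0.971, -0.238, 0.0], [0.0, 0.001, -1.0]]
force: [3.5, -0.9, -1.6]
grip_width: 0.0111
finger_force: 25.7
```

Run:
```python
from h import *
st()
s=cap('scene','s3.png'); cv2.imwrite('pics/s3c.png',cv2.resize(s['img'][60:310,100:420],None,fx=2,fy=2))
```

```text
t 12.65 pos [0.5135 0.0994 0.1435] yang -0.240 z [ 0.001  0.    -1.   ] F [ 3.5 -0.9 -1.6] w 0.0111 ff 25.7 j [ 0.17  0.31  1.82 -0.    1.01  0.41]
```

View pics/s3c.png

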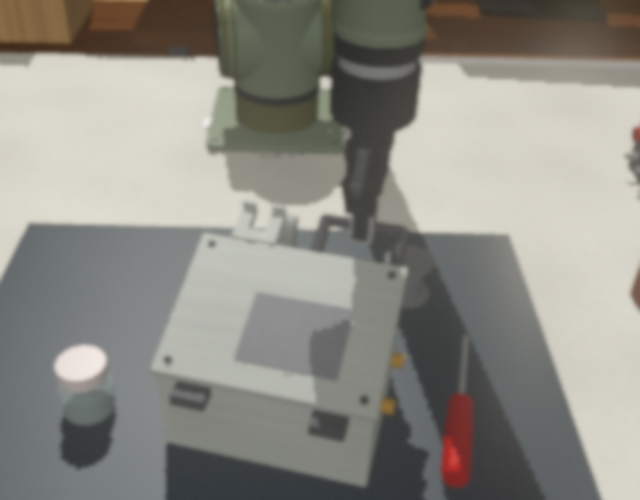

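{"fn": "apply_moves", "kwargs": {
  "commands": [
    {"jaw": 0.6,"travel": [0,0.47,-1.19],"twist": 0},
    {"jaw": 0.6,"travel": [0,0.54,-1.16],"twist": 0},
    {"jaw": 0.6,"travel": [0,0.62,-1.12],"twist": 0},
    {"jaw": 0.6,"travel": [0,0.7,-1.08],"twist": 0},
    {"jaw": 0.6,"travel": [0,0.77,-1.03],"twist": 0},
    {"jaw": 0.6,"travel": [0,0.83,-0.97],"twist": 0},
    {"jaw": 0.6,"travel": [0,0.9,-0.91],"twist": 0},
    {"jaw": 0.6,"travel": [0,0.96,-0.85],"twist": 0},
    {"jaw": 0.6,"travel": [0,1.01,-0.79],"twist": 0},
    {"jaw": 0.6,"travel": [0,0,0],"twist": 0}
  ]
}}

```text
t: 13.7
eef_pos: [0.575, 0.0844, 0.2348]
ee_rot: [[0.238, 0.971, -0.009], [0.971, -0.238, 0.002], [-0.0, -0.01, -1.0]]
force: [-8.9, 2.3, 13.5]
grip_width: 0.0109
finger_force: 25.8
```

{"fn": "apply_moves", "kwargs": {
  "commands": [
    {"jaw": 0.6,"travel": [0,1.06,-0.72],"twist": 0},
    {"jaw": 0.6,"travel": [0,1.11,-0.64],"twist": 0},
    {"jaw": 0.6,"travel": [0,1.15,-0.57],"twist": 0},
    {"jaw": 0.6,"travel": [0,1.19,-0.49],"twist": 0},
    {"jaw": 0.6,"travel": [0,1.22,-0.41],"twist": 0},
    {"jaw": 0.6,"travel": [0,1.24,-0.32],"twist": 0},
    {"jaw": 0.6,"travel": [0,1.26,-0.24],"twist": 0},
    {"jaw": 0.6,"travel": [0,1.27,-0.15],"twist": 0},
    {"jaw": 0.6,"travel": [0,1.28,-0.07],"twist": 0},
    {"jaw": 0.6,"travel": [0,1.0,0],"twist": 0},
    {"jaw": 0.6,"travel": [0,0,0],"twist": 0}
  ]
}}

```text
t: 14.8
eef_pos: [0.6939, 0.0553, 0.271]
ee_rot: [[0.238, 0.971, 0.001], [0.971, -0.238, 0.0], [0.001, 0.001, -1.0]]
force: [0.9, -0.9, 7.7]
grip_width: 0.0106
finger_force: 27.7
```

Run:
```python
from h import *
st()
b=np.array([.503,.102]); ex=np.array([.971,-.238]); p=ctrl.state()['eef_pos']
print('along ex from hinge (mm)', ((np.array(p[:2])-b)@ex-.19)*1000)
```

```text
t 14.80 pos [0.6939 0.0553 0.271 ] yang -0.240 z [ 0.001  0.    -1.   ] F [ 0.9 -0.9  7.7] w 0.0106 ff 27.7 j [0.06 0.5  1.18 0.   1.46 0.3 ]
along ex from hinge (mm) 6.449040171544295
```

{"fn": "apply_moves", "kwargs": {
  "commands": [
    {"jaw": 3.5,"travel": [0,0,0],"twist": 0},
    {"jaw": 3.5,"travel": [0,0,0],"twist": 0},
    {"jaw": 3.5,"travel": [0,0,0],"twist": 0},
    {"jaw": 3.5,"travel": [0,0,-1],"twist": 0},
    {"jaw": 3.5,"travel": [0,0,-3],"twist": 0},
    {"jaw": 3.5,"travel": [0,0,-3],"twist": 0},
    {"jaw": 3.5,"travel": [0,0,-1],"twist": 0},
    {"jaw": 0,"travel": [0,-4,0],"twist": 0},
    {"jaw": 0,"travel": [0,-4,0],"twist": 0},
    {"jaw": 0,"travel": [0,-4,0],"twist": 0},
    {"jaw": 0,"travel": [0,-4,0],"twist": 0},
    {"jaw": 0,"travel": [0,-4,0],"twist": 0},
    {"jaw": 0,"travel": [0,0,0],"twist": 0}
  ]
}}

```text
t: 16.1
eef_pos: [0.4944, 0.1035, 0.3506]
ee_rot: [[0.236, 0.972, -0.002], [0.972, -0.236, 0.0], [-0.0, -0.002, -1.0]]
force: [0.5, 0.6, 0.1]
grip_width: 0.0003
finger_force: 0.0
```

Run:
```python
from h import *
st()
ex=np.array([.971,-.238]); ey=np.array([.238,.971])
for nm in ('wrist','top','scene'):
    c=cap(nm,'m_%s.png'%nm); W=pts(c); z=W[...,2]; np.savez('m_'+nm,W=W)
    a=(W[...,:2]-[.6054,.0287])@ex; b=(W[...,:2]-[.6054,.0287])@ey
    k=(abs(a)<.062)&(abs(b)<.087)&(z>.058)&(z<.08)
    if k.sum()>20: print(nm,k.sum(),np.percentile(z[k],[5,50,95]),'a',np.percentile(a[k],[1,50,99]),'b',np.percentile(b[k],[1,50,99]))
    k=(a>.03)&(a<.15)&(abs(b)<.1)&(z>.12)&(z<.3)
    if k.sum()>50: print(nm,'lid tilt (da/dz), a at',np.polyfit(z[k],a[k],1),np.median(a[k]),z[k].max())
i=cv2.imread('pics/m_wrist.png'); t=cv2.imread('pics/m_top.png')
cv2.imwrite('pics/m.png',np.hstack([cv2.resize(i,(400,300)),cv2.resize(t[60:285,150:450],(400,300))]))
```

```text
t 16.10 pos [0.4944 0.1035 0.3506] yang -0.238 z [-0.002  0.    -1.   ] F [0.5 0.6 0.1] w 0.0003 ff 0.0 j [0.18 0.16 1.49 0.   1.5  0.42]
wrist 3206 [0.0590985  0.07160935 0.07536536] a [-5.66867221e-02 -7.15929705e-05  6.15842688e-02] b [-0.07887099  0.00181799  0.07752905]
wrist lid tilt (da/dz), a at [0.06589035 0.05814887] 0.07087858418900629 0.2869566677523994
top 701 [0.05953932 0.07153141 0.07479472] a [-0.05313099 -0.00083354  0.03513587] b [-0.04283212 -0.01687112  0.0187118 ]
top lid tilt (da/dz), a at [0.06871772 0.06038947] 0.0733595634000737 0.2932232071730082
scene lid tilt (da/dz), a at [0.01251295 0.08028015] 0.08295035881886446 0.29179944861571067
```

View pics/m.png

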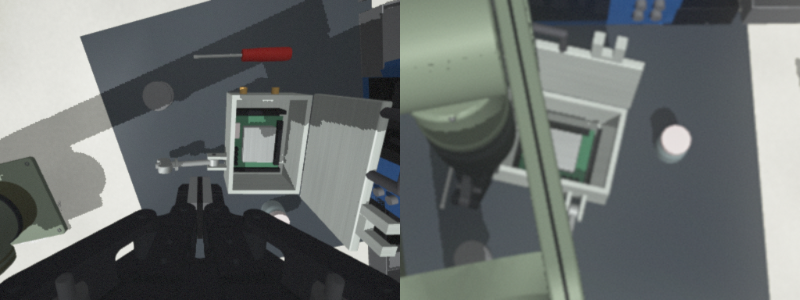

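Run:
```python
from h import *
i=cv2.imread('pics/m_wrist.png').astype(int); W=np.load('m_wrist.npz')['W']; z=W[...,2]
ex=np.array([.971,-.238]); ey=np.array([.238,.971])
a=(W[...,:2]-[.6054,.0287])@ex; b=(W[...,:2]-[.6054,.0287])@ey
k=(abs(a)<.06)&(abs(b)<.085)&(z>.068)&(z<.077)&(i.max(2)-i.min(2)<30)&(i.min(2)>90)
n,l,s,c=cv2.connectedComponentsWithStats(k.astype(np.uint8)); j=1+np.argmax(s[1:,4]); k=l==j
print(k.sum(),np.percentile(z[k],[5,50,95]),np.percentile(a[k],[1,50,99]),np.percentile(b[k],[1,50,99]))
am=(np.percentile(a[k],1)+np.percentile(a[k],99))/2; bm=(np.percentile(b[k],1)+np.percentile(b[k],99))/2
p=np.array([.6054,.0287])+am*ex+bm*ey; print(am,bm,p)
to([*p,.2],-.24); to([*p,.2],1.33)
```

```text
1794 [0.07072534 0.07216125 0.07356649] [-0.04287854 -0.01395182  0.01558157] [-0.03490893  0.00018748  0.0334963 ]
-0.013648486748349554 -0.0007063172379273043 [0.59197922 0.03126251]
travel cm [-4.75 10.68 15.01] twist(full) 0.000
travel cm [-4.75 10.68 15.01] twist(full) -1.570
```

{"fn": "apply_moves", "kwargs": {
  "commands": [
    {"jaw": 0,"travel": [-1.6,3.56,0],"twist": 0},
    {"jaw": 0,"travel": [-1.6,3.56,0],"twist": 0},
    {"jaw": 0,"travel": [-1.55,3.56,0],"twist": 0},
    {"jaw": 0,"travel": [0,0,4],"twist": 0},
    {"jaw": 0,"travel": [0,0,4],"twist": 0},
    {"jaw": 0,"travel": [0,0,4],"twist": 0},
    {"jaw": 0,"travel": [0,0,4],"twist": 0},
    {"jaw": 0,"travel": [0,0,4],"twist": 0},
    {"jaw": 0,"travel": [0,0,4],"twist": 0},
    {"jaw": 0,"travel": [0,0,2],"twist": 0},
    {"jaw": 0,"travel": [0,0,0],"twist": 0}
  ]
}}

```text
t: 17.35
eef_pos: [0.5901, 0.0306, 0.0855]
ee_rot: [[0.238, 0.971, -0.008], [0.971, -0.238, -0.0], [-0.002, -0.008, -1.0]]
force: [-0.1, -0.5, 0.3]
grip_width: -0.0002
finger_force: 0.0
```

Run:
```python
from h import *
st(); to([.592,.0313,.072],-.24)
```

```text
t 17.35 pos [0.5901 0.0306 0.0855] yang -0.241 z [-0.008 -0.    -1.   ] F [-0.1 -0.5  0.3] w -0.0002 ff 0.0 j [ 0.03  0.47  1.72 -0.    0.96  0.27]
travel cm [0.12 0.18 1.35] twist(full) -0.001
```

Descend gently and press, watching the force.

{"fn": "apply_moves", "kwargs": {
  "commands": [
    {"jaw": 0,"travel": [0.05,0.1,0.5],"twist": 0},
    {"jaw": 0,"travel": [0,0,0.4],"twist": 0},
    {"jaw": 0,"travel": [0,0,0.2],"twist": 0},
    {"jaw": 0,"travel": [0,0,0.2],"twist": 0},
    {"jaw": 0,"travel": [0,0,0.2],"twist": 0},
    {"jaw": 0,"travel": [0,0,0],"twist": 0}
  ]
}}

```text
t: 17.95
eef_pos: [0.5925, 0.0315, 0.0751]
ee_rot: [[0.238, 0.971, 0.0], [0.971, -0.238, -0.0], [-0.0, 0.0, -1.0]]
force: [0.2, 0.1, -0.3]
grip_width: -0.0001
finger_force: 0.0
```

{"fn": "apply_moves", "kwargs": {
  "commands": [
    {"jaw": 0,"travel": [0,0,0.15],"twist": 0},
    {"jaw": 0,"travel": [0,0,0.15],"twist": 0},
    {"jaw": 0,"travel": [0,0,0],"twist": 0}
  ]
}}

```text
t: 18.25
eef_pos: [0.5927, 0.0315, 0.0723]
ee_rot: [[0.238, 0.971, 0.001], [0.971, -0.238, -0.0], [0.0, 0.001, -1.0]]
force: [-0.3, 0.1, 2.9]
grip_width: 0.0001
finger_force: 1.2
```

{"fn": "apply_moves", "kwargs": {
  "commands": [
    {"jaw": 0,"travel": [0,0,0.1],"twist": 0},
    {"jaw": 0,"travel": [0,0,0.1],"twist": 0},
    {"jaw": 0,"travel": [0,0,0],"twist": 0}
  ]
}}

```text
t: 18.55
eef_pos: [0.5927, 0.0315, 0.0708]
ee_rot: [[0.238, 0.971, 0.001], [0.971, -0.238, -0.0], [0.0, 0.001, -1.0]]
force: [-1.6, -0.2, 5.6]
grip_width: -0.0002
finger_force: 2.8
```

{"fn": "apply_moves", "kwargs": {
  "commands": [
    {"jaw": 0,"travel": [0,0,0.15],"twist": 0},
    {"jaw": 0,"travel": [0,0,0.15],"twist": 0},
    {"jaw": 0,"travel": [0,0,0],"twist": 0}
  ]
}}

```text
t: 18.85
eef_pos: [0.5927, 0.0316, 0.0678]
ee_rot: [[0.238, 0.971, 0.001], [0.971, -0.238, -0.0], [0.0, 0.001, -1.0]]
force: [-0.8, -1.0, 5.7]
grip_width: -0.0
finger_force: 2.8
```

{"fn": "apply_moves", "kwargs": {
  "commands": [
    {"jaw": 0,"travel": [0,0,0.15],"twist": 0},
    {"jaw": 0,"travel": [0,0,0.1],"twist": 0},
    {"jaw": 0,"travel": [0,0,0],"twist": 0}
  ]
}}

```text
t: 19.15
eef_pos: [0.5928, 0.0316, 0.066]
ee_rot: [[0.238, 0.971, 0.001], [0.971, -0.238, -0.0], [0.0, 0.001, -1.0]]
force: [-2.4, -0.4, 9.3]
grip_width: 0.0
finger_force: 4.9
```

{"fn": "apply_moves", "kwargs": {
  "commands": [
    {"jaw": 0,"travel": [0,0,0.1],"twist": 0},
    {"jaw": 0,"travel": [0,0,0.1],"twist": 0},
    {"jaw": 0,"travel": [0,0,0],"twist": 0}
  ]
}}

```text
t: 19.45
eef_pos: [0.5928, 0.0315, 0.0659]
ee_rot: [[0.238, 0.971, 0.002], [0.971, -0.238, -0.0], [0.0, 0.002, -1.0]]
force: [-6.4, 0.2, 19.9]
grip_width: -0.0003
finger_force: 10.2
```

{"fn": "apply_moves", "kwargs": {
  "commands": [
    {"jaw": 0,"travel": [0,0,0.15],"twist": 0},
    {"jaw": 0,"travel": [0,0,0],"twist": 0},
    {"jaw": 0,"travel": [0,0,0],"twist": 0}
  ]
}}

```text
t: 19.75
eef_pos: [0.5929, 0.0315, 0.0658]
ee_rot: [[0.238, 0.971, 0.003], [0.971, -0.238, -0.0], [0.001, 0.003, -1.0]]
force: [-8.5, -0.4, 28.9]
grip_width: -0.0001
finger_force: 14.2
```

{"fn": "apply_moves", "kwargs": {
  "commands": [
    {"jaw": 0,"travel": [0,0,-1],"twist": 0},
    {"jaw": 0,"travel": [0,0,-2],"twist": 0},
    {"jaw": 0,"travel": [0,0,-4],"twist": 0},
    {"jaw": 0,"travel": [0,0,-4],"twist": 0},
    {"jaw": 0,"travel": [0,0,-4],"twist": 0},
    {"jaw": 0,"travel": [0,0,-4],"twist": 0},
    {"jaw": 0,"travel": [0,0,-4],"twist": 0},
    {"jaw": 0,"travel": [0,0,-4],"twist": 0},
    {"jaw": 0,"travel": [0,-4,0],"twist": 0},
    {"jaw": 0,"travel": [0,-4,0],"twist": 0},
    {"jaw": 0,"travel": [0,-4,0],"twist": 0},
    {"jaw": 0,"travel": [0,0,0],"twist": 0}
  ]
}}

```text
t: 20.95
eef_pos: [0.4718, 0.0607, 0.3314]
ee_rot: [[0.236, 0.972, -0.002], [0.972, -0.236, 0.0], [-0.0, -0.002, -1.0]]
force: [0.1, 0.1, 0.2]
grip_width: 0.0002
finger_force: 0.0
```

Run:
```python
from h import *
st()
ex=np.array([.971,-.238]); ey=np.array([.238,.971])
for nm in ('wrist','scene'):
    c=cap(nm,'f_%s.png'%nm); i=c['img'].astype(int); W=pts(c); z=W[...,2]
    a=(W[...,:2]-[.6054,.0287])@ex; b=(W[...,:2]-[.6054,.0287])@ey
    k=(abs(a+.0136)<.024)&(abs(b)<.028)&(z>.055)&(z<.08)
    if k.sum()>20: print(nm,'module z',k.sum(),np.percentile(z[k],[5,50,95]))
    k=(a>.03)&(a<.15)&(abs(b)<.1)&(z>.12)&(z<.3)
    if k.sum()>50: print('lid',np.polyfit(z[k],a[k],1),np.median(a[k]))
    k=(a>-.3)&(a<-.11)&(abs(b+.048)<.03)&(z>.02)&(z<.2)
    if k.sum()>20: print('bolt', a[k].min(), z[k].max())
i=cv2.imread('pics/f_wrist.png'); t=cv2.imread('pics/f_scene.png')
cv2.imwrite('pics/f.png',np.hstack([cv2.resize(i,(400,300)),cv2.resize(t,(400,300))]))
```

```text
t 20.95 pos [0.4718 0.0607 0.3314] yang -0.238 z [-0.002  0.    -1.   ] F [0.1 0.1 0.2] w 0.0002 ff 0.0 j [0.1  0.11 1.59 0.   1.44 0.34]
wrist module z 1330 [0.06430067 0.065594   0.06687949]
lid [0.04121204 0.06246402] 0.07028933654370312
bolt -0.21668159438648582 0.09124462536052587
lid [0.01218068 0.08035157] 0.08297241150103762
bolt -0.21251801206339263 0.08905500914821558
```

View pics/f.png

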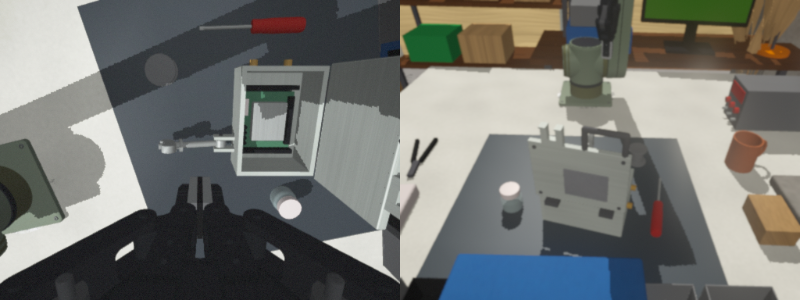

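```bash
python3 -c "
from plant import workorder; print(workorder.sign_off())"
```

```text
the job is handed in; nothing more can be done
None
```

The job is handed in: the nut is backed off about 3.2 rad, the bolt is swung out, the lid stands upright on its own, and the module is pressed home against its stop; the screwdriver, reel and jar were not touched, and the arm is clear of everything.

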